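Prime the rinse pump, then hold the sampler flap at the inspection mark

ROBOT

A 6-joint arm with a two-finger parallel gripper is mounted at the origin on the work surface. World frame = base frame: x ahead of the robot, y to its left, z up, the work surface at z = 0. Lengths are in m, angles in rad, forces in N, time in s.
With the tool pointing down it reaches from about 0.35 to 0.775 m from the base axis. Payload 5.5 kg.
Tool frame: the origin (TCP) lies between the finger pads; the fingertips stand 8 mm ahead of it and the grasp point (between the pads) lies 11 mm behind it; z points along the fingers, y is the line along which they close (so a half turn about z gives the same grasp; the last joint's range is limited). The gripper opens to 85 mm and grips with 20 to 120 N. Pads are 22 mm wide; open, the fingers measure 114 mm over their backs; the gripper's body (76 mm by 85 mm) begins 54 mm behind the grasp point. The pads swing forward as they close: fully open they stand 13 mm farther back than shut.
Start: joints at [-1.341, 0.313, 0.046, 1.304, 0, 1.431], TCP at [0.208, -0.536, 0.239] pointing down, gripper open.
Joint ranges: [-2.76, 2.76], [-0.86, 1.69], [-1.03, 1.26], [-2.2, 2.34], [-1.47, 1.5], [-3.14, 3.14]. Speed limits (rad/s): [2.57, 2.57, 3.14, 3.14, 3.14, 3.14].

INTERFACE

Orientations are given as a unit quaternion [w, x, y, z].
In Python, from workcell import status, vision, job gives the robot as it stands. The module is installed in compiled form; this text tells all that it offers.
- The arm moves only by the tool apply_moves, never from a script. Its argument "moves" is one flat list of numbers, 6 for each row, row after row: the shift along the world's x, y, z in units of 25 mm (1.0 is 25 mm), then the turn, a rotation vector about the world's x, y, z in rad. In form: [x, y, z, rx, ry, rz, x, y, z, rx, ry, rz, ...]. A call has 1 to 20 rows; each row is the pose to reach, as a shift and turn from the pose commanded when the call began; what a row does not reach only later rows make up. A row lasts 1/12 s, in which the tool goes at most 41.7 mm and 7.16 degrees, less where a joint would pass 70% of its speed; a pose out of reach is approached as far as the arm can. A call with a gripper value outside its range is refused whole. "claw" is the opening in per cent of the stroke, from 0 (shut) to 100 (fully open), set as the call begins (left out, the last holds). The fingers move at their own pace and stop on an object; "newtons" is the grip in N (left out, the last holds). Time passes only in rows, so rows that repeat a pose let the fingers close. It gives the time, the measured TCP pose, the force, the opening and the grip force at its end, in the units of the state.
- status.get_state(): the state, without advancing time (a new reading comes with each control period).
- vision.read_camera(name): name is "side" or "top" or "wrist"; returns a dict with "image" (480x640x3 uint8, blue, green, red), "camera_matrix" (3x3 intrinsics, pixels), "dist_coeffs" ([k1, k2, p1, p2, k3] as OpenCV has them; the pictures are not rectified), "camera_from_world" (4x4, takes a point from world to camera coordinates). Camera axes: x right, y down, z forward; pixel columns grow to the right and rows downward; lengths in m; the calibration is good to about 2 mm. A picture is of the moment at which its call begins. There is no depth.
- job.hand_in(): hands the job in; it is judged then, once.
The state is a dict: "clock": time; "joint_pos": joint angles; "qvel": joint speeds; "tau": joint torques, N m; "tcp_pos": TCP position; "orientation": TCP orientation; "wrist_force": force on the tool from outside, world axes, zero at the start; "ft_torque": the same for the moment, N m; "finger_gap": finger opening in m; "grip_force": force on a finger pad.
Only numpy, scipy, OpenCV 4.12 (cv2) and the standard library are available. Lean on these libraries where they do the work, as an engineer would, in place of code of your own. Each camera call takes 0.05 s, during which the arm holds its last target. There are 200 camera calls.

TASK

Prime the sampler's rinse with the hand pump: push its blue lever all the way down and let it come fully back up, three times, with the sampler's flap still shut. Then leave the lever, raise the amber flap of the white sampler until the red pin on its edge lines up with the yellow clamp on the curved rail, and finish while holding it still at that angle for the leak inspection (it falls shut if let go). Do not shift the yellow clamp or the loose things standing about.

Things in the scene. Friction and masses are not known exactly. Their poses are not given: they have to be found in the camera images.
- flap_hinge (a point): middle of the flap's hinge line, 134 mm above the bench, on the white sampler (340 deep x 280 wide x 130 high, fixed). Frame turns with the flap; flap shut: x level to the sampler's rear, y along the hinge to its left, z up. The flap, an amber clear panel 152 long x 204 wide x 6 thick with grey edges, lies from here level towards the robot when shut; 0.25 to 0.45 kg, free hinge
- flap_bar (a point): middle of the flap's black round handle bar, diameter 12, 100 long, parallel to the hinge; at (-190, 0, +30) mm in the frame of flap_hinge: 38 mm beyond the panel's free edge and 30 above its plane, nothing else within 40 mm of its middle. Two thin rods join its ends to the panel. It moves on an arc of 192 mm radius about the hinge line
- flap (a joint): angle of the flap, rad: 0 shut and level, grows as its free front edge rises, stop at 1.25; gravity shuts it
- flap_pin (a point): end of the red pin (diameter 8) that sticks out sideways from the flap's left edge (+y of the module), 140 mm from the hinge line, in the panel's plane; axes as flap_hinge
- mark (a joint): angle of the yellow clamp on the curved rail about the same hinge line, rad, on the same scale as flap: the flap is at the mark when flap equals mark. Stiff, stays where it is set (0.5 to 0.95)
- mark_clamp (a point): centre of the yellow clamp, 18 x 22 x 12 mm with a round yellow knob on its outer side, on the thin dark curved rail at the flap's left side; 140 mm from the hinge line, 127 mm to the left of the flap's middle. Its x axis points from the clamp to the hinge line
- lever_pivot (a point): pivot of the pump's hand lever, 120 mm above the bench, between two aluminium cheeks on a grey base fixed to the bench (pump 160 x 120 x 142 high). The lever runs from here towards the robot, in the pump's own yaw
- lever_pad (a point): middle of the top face of the lever's blue hand pad, 80 long x 36 wide x 16 thick, 190 mm from the pivot along the lever and 8 above its middle line. At rest the lever slopes 0.35 rad up towards its pad, pad top 193 mm above the bench; fully down it slopes 0.25 rad down, pad top 81 mm above the bench
- lever (a joint): angle of the hand lever, rad: 0 fully up (rest), 0.6 fully down on its stop. A spring returns it; pushing at the pad takes about 3 N at the top and 9 N at the bottom
- bottle: amber bottle, diameter 72, 170 high, loose, origin under its centre; leave it alone
- vial_rack: white vial rack 70 x 100 x 53 high, loose, between pump lever and sampler; origin under its centre; leave it alone
- red_box: red box 70 x 100 x 55 high, loose; origin under its centre; leave it alone
- beaker: glass beaker, diameter 68, 85 high, loose; origin under its centre; leave it alone
- wrench: wrench 160 long, lying loose; leave it alone

How it is judged:
On the way, in this order (a step that is already met when the one before it is completed fails the run):
1. first stroke: lever all the way down (over 0.52 rad), flap shut (value of joint lever above 0.52 rad and value of joint flap below 0.08 rad), for 0.05 s.
2. first stroke: lever fully back up (under 0.06 rad), flap shut (value of joint lever below 0.06 rad and value of joint flap below 0.08 rad), for 0.05 s.
3. second stroke: lever all the way down (over 0.52 rad), flap shut (all of step 1), for 0.05 s.
4. second stroke: lever fully back up (under 0.06 rad), flap shut (all of step 2), for 0.05 s.
5. third stroke: lever all the way down (over 0.52 rad), flap shut (all of step 3), for 0.05 s.
6. third stroke: lever fully back up (under 0.06 rad), flap shut (all of step 4), for 0.05 s.
7. flap raised to the mark and held there by the robot (angle between the x axis of flap_pin and the x axis of mark_clamp, either way round below 0.06 rad and contact force between any of the fingers, the arm and flap above 0.4 N), for 0.3 s.
At the end, for the whole second after the job is handed in: The flap stands within 0.06 rad (3.4 degrees, 8 mm at the pin) of the yellow clamp's angle, still, carried by the robot (contact force over 0.4 N); the pump lever is let go and fully up (within 0.06 rad) (all of step 7 and velocity of joint flap between -0.05 and 0.05 rad/s and contact force between each of the arm, the fingers and lever below 0.1 N and value of joint lever below 0.06 rad); the arm keeps its last pose, push and grip.
It fails at once if the yellow clamp was shifted (more than 6 mm) (distance of mark_clamp from where it was at the start of the episode above 0.006 m).
It fails at once if a loose thing was disturbed (moved more than 20 mm) (distance of any of bottle, vial_rack, red_box, beaker, wrench from where it was at the start of the episode above 0.02 m).
It also fails if it takes over 54 s, if anything falls off the work surface, if the arm or the gripper's body presses on something with over 40 N, if the wrist force passes 120 N, or if a joint passes its speed limit or range.

## Working session

There is one attempt and no reset: what is moved stays moved. The work goes in short steps, Python scripts to look and compute and a tool call to move; the robot and the scene stay as the last step left them, time stands still between calls to the robot, and variables do not carry over. Pictures are saved under pics/ and viewed, at most 10 in all, crops included, and the job is handed in when it is done.

Besides the shell and the picture viewer there is one more tool, called after "Call:" as name(argument=value, ...), one argument or row to a line, values as JSON. apply_moves: Moves the arm, as the interface text tells. Its arguments: {"type":"object","properties":{"moves":{"type":"array","items":{"type":"number"}},"claw":{"type":"number"},"newtons":{"type":"number"}},"required":["moves"]}

```bash
mkdir -p pics
python3 - <<'E'
from workcell import status, vision
import cv2, pickle
d={}
for n in("side","top"):
    d[n]=vision.read_camera(n); cv2.imwrite(f"pics/{n}0.png",d[n]["image"])
    print(n,d[n]["camera_matrix"].tolist(),d[n]["dist_coeffs"],d[n]["camera_from_world"].round(4).tolist())
pickle.dump(d,open("cams.pkl","wb"))
print(status.get_state())
E
```

```text
side [[505.18166432345913, 0.0, 318.9242625539423], [0.0, 505.18166432345913, 234.62476001580612], [0.0, 0.0, 1.0]] [-0.03819553  0.          0.          0.          0.        ] [[-0.9173, -0.3974, -0.0233, 0.4934], [-0.2135, 0.5407, -0.8137, 0.2225], [0.336, -0.7415, -0.5808, 1.1934], [0.0, 0.0, 0.0, 1.0]]
top [[520.1564086639503, 0.0, 322.7146793091224], [0.0, 520.1564086639503, 233.11923233582206], [0.0, 0.0, 1.0]] [-0.05386484  0.          0.          0.          0.        ] [[-0.0235, -0.9997, 0.0111, -0.0097], [-0.9849, 0.0213, -0.1718, 0.5412], [0.1715, -0.0149, -0.9851, 1.4876], [0.0, 0.0, 0.0, 1.0]]
{'clock': 0.1, 'joint_pos': array([-1.34057727e+00,  3.13954855e-01,  4.51159906e-02,  1.30362912e+00,
        8.20654731e-06,  1.43122044e+00]), 'qvel': array([-0.00210097, -0.00085284,  0.00225811,  0.00088052,  0.00077623,
        0.00091485]), 'tau': array([ 2.23122508e-03, -4.81728530e+01,  2.99242562e+01,  1.27802073e-02,
       -1.78882760e-04,  3.92023853e-07]), 'tcp_pos': array([ 0.20772312, -0.53569312,  0.2384908 ]), 'orientation': array([-8.35158146e-04,  9.82954762e-01,  1.83845687e-01, -3.37691397e-05]), 'wrist_force': array([ 1.69597022, -0.26417244, -0.17851151]), 'ft_torque': array([0.03009193, 0.05474472, 0.01351636]), 'grip_force': 0.0, 'finger_gap': 0.08525405620686677}
```

View pics/side0.png

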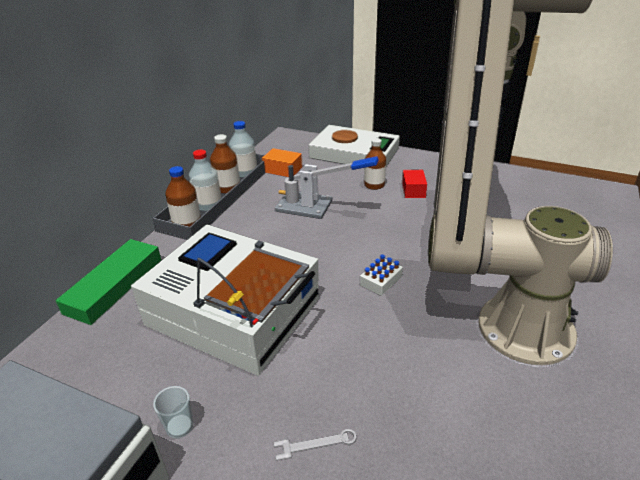

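View pics/top0.png

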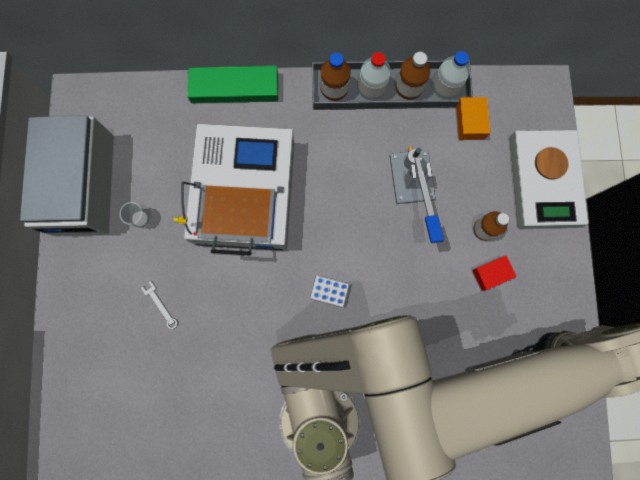

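The side view has the sampler at (230,300), clamp (236,297) and pad (367,163). The top view has the flap at (237,212), bar (232,251), clamp (180,219), pad (434,229), bottle (490,228), red box (495,273) and rack (330,290). I'll zoom in for exact pixels.

Run:
```python
import cv2,pickle,numpy as np
d=pickle.load(open("cams.pkl","rb"))
def crop(n,x,y,w,h,W,H): return cv2.resize(d[n]["image"][y:y+h,x:x+w],(W,H),interpolation=cv2.INTER_CUBIC)
a=crop("top",165,170,133,100,532,400);b=crop("side",185,230,150,150,0,0) if 0 else None
c1=crop("top",170,165,130,100,520,400)
c2=crop("top",380,140,70,110,255,400)
c3=crop("side",185,225,140,50*2,0,0) if 0 else None
top=np.hstack([c1,c2,np.zeros((400,25,3),np.uint8)])
cv2.imwrite("pics/c_top.png",top)
s=np.hstack([crop("side",180,225,150,140,600,560),crop("side",340,140,50,140,200,560)])
cv2.imwrite("pics/c_side.png",s)
```

```text
(no output)
```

View pics/c_top.png

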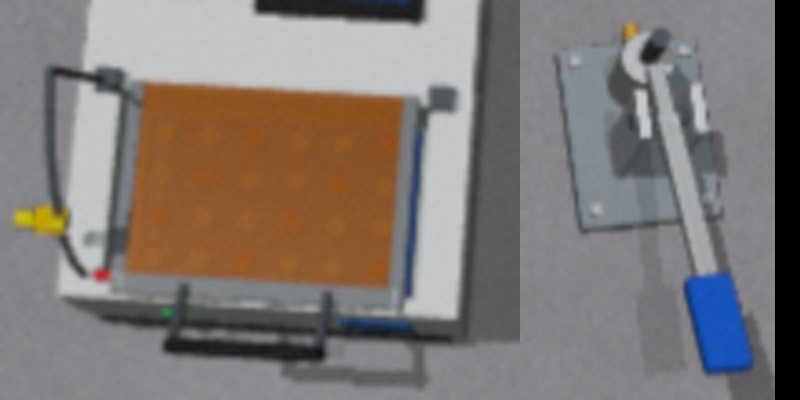

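View pics/c_side.png

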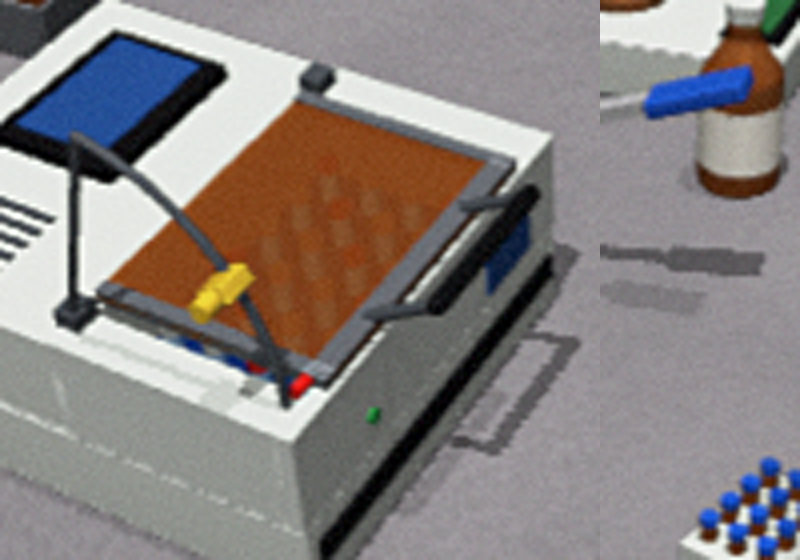

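The crops give, in full-image pixels, top: bar ends (211,251.5) and (251,253), pin (193.5,233.5), clamp body (183,220), pad centre (434,229). Side: bar ends (289,301) and (314,272.5), pin (255.5,321), clamp (239,295.5). Next I fit the poses.

```bash
cat > geo.py <<'E'
import cv2,pickle,numpy as np
from scipy.optimize import least_squares
def proj(c,P):
    T=c["camera_from_world"]; r,_=cv2.Rodrigues(T[:3,:3])
    return cv2.projectPoints(np.atleast_2d(np.float64(P)),r,T[:3,3],c["camera_matrix"],c["dist_coeffs"])[0][:,0]
def onplane(c,uv,z):
    T=c["camera_from_world"]; n=np.r_[cv2.undistortPoints(np.float64([[uv]]),c["camera_matrix"],c["dist_coeffs"])[0,0],1]
    R=T[:3,:3]; o=-R.T@T[:3,3]; v=R.T@n; return o+v*(z-o[2])/v[2]
def W(h,yaw,p):
    c,s=np.cos(yaw),np.sin(yaw); return np.array([h[0]+c*p[0]-s*p[1],h[1]+s*p[0]+c*p[1],h[2]+p[2]])
E
cat > fit.py <<'E'
from geo import *
d=pickle.load(open("cams.pkl","rb"))
def clamp(m): return [-.14*np.cos(m),.127,.14*np.sin(m)]
def pts(q):
    h=[q[0],q[1],.134]; B=[W(h,q[2],[-.19,s*.05,.03]) for s in(1,-1)]
    return B,W(h,q[2],[-.140,.112,0]),W(h,q[2],clamp(q[3]))
def f(q):
    B,pin,cl=pts(q); r=[]
    P=lambda n,p,uv: r.extend(proj(d[n],p)[0]-uv)
    P("top",B[0],(211.3,251.5));P("top",B[1],(251.2,253.2));P("side",B[0],(288.8,300.7));P("side",B[1],(313.7,272.7))
    P("top",cl,(183,219.8));P("side",cl,(238.7,295.5))
    return r
s=least_squares(f,[.55,.2,0,.7]);print(s.x,np.array(f(s.x)).reshape(-1,2).round(1))
B,pin,cl=pts(s.x);print("bar",B,"clamp",cl,"pinproj",proj(d["top"],pin),proj(d["side"],pin))
cx=lambda u,v:(380+(u-520)/3.643,140+v/3.636)
c=[onplane(d["top"],cx(*p),.193) for p in((685,280),(726,274),(752,368),(706,373))]
print(np.round(c,3)); ctr=np.mean(c,0)
# base corners
b=[onplane(d["top"],cx(*p),.012) for p in((556,55),(696,42),(722,213),(584,231))];print(np.round(b,3))
def lev(q,p=None):
    h=[q[0],q[1],.12]; a=.35
    g=lambda l,y,u:W(h,q[2],[-(l*np.cos(a)-u*np.sin(a))if 0 else -(l*np.cos(a))+u*np.sin(a),y,l*np.sin(a)+u*np.cos(a)])
    return [g(.23,.018,.008) ,g(.23,-.018,.008),g(.15,-.018,.008),g(.15,.018,.008),g(.19,0,.008)]
o=[cx(706,373),cx(752,368),cx(726,274),cx(685,280)]
g=lambda q:(proj(d["top"],lev(q)[:4])-o).ravel()
l=least_squares(g,[.65,-.15,0]);print("lever pivot,yaw",l.x,g(l.x).round(1),"pad",lev(l.x)[4],proj(d["side"],lev(l.x)))
for n,uv,z in(("bottle cap",(502,219),.17),("redbox",(495,273),.055),("rack",(330,291),.05),("bottle",(489,230),.1)):print(n,onplane(d["top"],uv,z))
E
python3 fit.py
```

```text
[ 0.66321438  0.21204428 -0.08606325  0.56850467] [[ 1.6 -0.7]
 [-1.6 -0. ]
 [ 1.5 -0.2]
 [-0.2  0.3]
 [ 0.3 -0.1]
 [-0.8  0.6]]
bar [array([0.47821545, 0.27819106, 0.164     ]), array([0.46961975, 0.17856118, 0.164     ])] clamp [0.55658861 0.34871536 0.20937215] pinproj [[194.60472338 233.11222272]] [[255.10426674 321.92310886]]
[[ 0.553 -0.297  0.193]
 [ 0.557 -0.328  0.193]
 [ 0.486 -0.342  0.193]
 [ 0.483 -0.308  0.193]]
[[ 0.789 -0.237  0.012]
 [ 0.798 -0.358  0.012]
 [ 0.647 -0.371  0.012]
 [ 0.634 -0.253  0.012]]
lever pivot,yaw [ 0.69554325 -0.30244166  0.09293996] [-0.3 -0.   0.4 -0.2  0.8  0.2 -0.9 -0. ] pad [ 0.52056407 -0.31875121  0.19266557] [[376.89677505 161.14862806]
 [379.59665759 155.71975054]
 [354.76870079 160.88888747]
 [351.66736266 166.28879266]
 [365.59959305 161.01465469]]
bottle cap [ 0.54813315 -0.51418695  0.17      ]
redbox [ 0.41015209 -0.52276336  0.055     ]
rack [ 0.37004163 -0.03893825  0.05      ]
bottle [ 0.53032831 -0.49944431  0.1       ]
```

Fit residuals are under 2 px: mark is about 0.57 rad, the bar middle (0.474, 0.228, 0.164), the pad top (0.5206, -0.3188, 0.193). First move: above the pad with the gripper shut, tool y along the lever.

Call:
apply_moves(
  moves=[12.5,8.7,0,0,0,1.115,12.5,8.7,0,0,0,1.115,12.5,8.7,0,0,0,1.115,12.5,8.7,0,0,0,1.115,12.5,8.7,0,0,0,1.115,12.5,8.7,0,0,0,1.115,12.5,8.7,0,0,0,1.115,12.5,8.7,0,0,0,1.115,12.5,8.7,0,0,0,1.115,12.5,8.7,0,0,0,1.115,12.5,8.7,0,0,0,1.115,12.5,8.7,0,0,0,1.115,12.5,8.7,0,0,0,1.115,12.5,8.7,0,0,0,1.115,12.5,8.7,-0.7,0,0,1.115,12.5,8.7,-0.7,0,0,1.115],
  claw=0,
  newtons=40,
)

```text
clock: 1.43
tcp_pos: [0.5183, -0.3192, 0.2196]
orientation: [-0.002, 0.738, 0.675, -0.0]
wrist_force: [-0.7, 0.5, -0.5]
finger_gap: 0.0001
grip_force: 0.0
```

Call:
apply_moves(
  moves=[0,0,-1,0,0,0,0,0,-1.8,0,0,0,0,0,-2.6,0,0,0,0,0,-3.4,0,0,0,0,0,-4.2,0,0,0,0,0,-4.8,0,0,0,0,0,-5.1,0,0,0,0,0,-5.1,0,0,0,0,0,-5.1,0,0,0],
)

```text
clock: 2.18
tcp_pos: [0.5205, -0.3201, 0.096]
orientation: [0.001, 0.737, 0.675, 0.0]
wrist_force: [-1.6, 1.6, 9.0]
finger_gap: 0.0002
grip_force: 4.1
```

Run:
```python
from workcell import status, vision
import cv2
for n in("side",):
    im=vision.read_camera(n)["image"]; cv2.imwrite(f"pics/{n}1.png",cv2.resize(im[100:300,250:500],(750,600)))
```

```text
(no output)
```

View pics/side1.png

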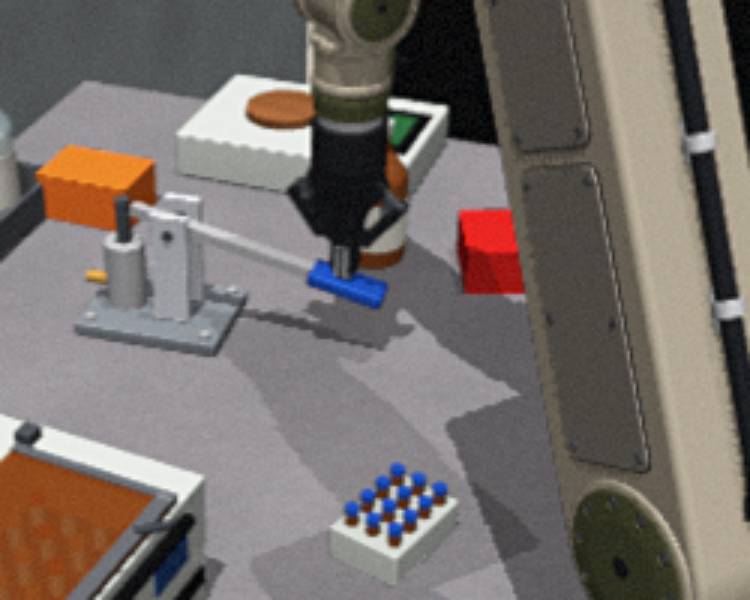

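The pad is down (crop 345,283) at 9 N. I'll press slightly deeper, then finish stroke 1 and do stroke 2.

Call:
apply_moves(
  moves=[0,0,-0.25,0,0,0,0,0,-0.25,0,0,0,0,0,1,0,0,0,0,0,2,0,0,0,0,0,3,0,0,0,0,0,4,0,0,0,0,0,5.1,0,0,0,0,0,5.1,0,0,0,0,0,5.1,0,0,0,0,0,5.1,0,0,0,0,0,5.1,0,0,0,0,0,5.1,0,0,0,0,0,4,0,0,0,0,0,3,0,0,0,0,0,2,0,0,0,0,0,1,0,0,0,0,0,0.3,0,0,0,0,0,-0.25,0,0,0,0,0,-0.25,0,0,0,0,0,-0.25,0,0,0],
)

```text
clock: 3.9
tcp_pos: [0.5214, -0.3191, 0.0907]
orientation: [0.002, 0.737, 0.676, 0.001]
wrist_force: [-1.6, 2.1, 17.4]
finger_gap: -0.0001
grip_force: 8.5
```

Call:
apply_moves(
  moves=[0,0,0,0,0,0,0,0,0,0,0,0,0,0,1.25,0,0,0,0,0,2.25,0,0,0,0,0,3.25,0,0,0,0,0,4.25,0,0,0,0,0,5.35,0,0,0,0,0,5.35,0,0,0,0,0,5.35,0,0,0,0,0,5.35,0,0,0,0,0,5.35,0,0,0,0,0,5.35,0,0,0,0,0,4.25,0,0,0,0,0,3.25,0,0,0,0,0,2.25,0,0,0,0,0,1.25,0,0,0,0,0,0.5,0,0,0,0,0,0,0,0,0,0,0,0,0,0,0,0,0,0,0,0,0],
)

```text
clock: 5.57
tcp_pos: [0.5212, -0.3189, 0.0906]
orientation: [0.002, 0.737, 0.676, 0.001]
wrist_force: [-2.7, 2.8, 18.4]
finger_gap: 0.0001
grip_force: 8.7
```

Call:
apply_moves(
  moves=[0,0,0,0,0,0,0,0,0,0,0,0,0,0,1.25,0,0,0,0,0,2.25,0,0,0,0,0,3.25,0,0,0,0,0,4.25,0,0,0,0,0,5.35,0,0,0,0,0,5.35,0,0,0,0,0,6.5,0,0,0,0,0,7.5,0,0,0,0,0,8,0,0,0,0,0,8,0,0,0,0,0,8,0,0,0],
)

```text
clock: 6.65
tcp_pos: [0.5204, -0.3188, 0.2873]
orientation: [-0.0, 0.737, 0.676, 0.0]
wrist_force: [-1.0, -0.2, 0.1]
finger_gap: -0.0002
grip_force: 0.0
```

Run:
```python
from workcell import status, vision
import cv2
im=vision.read_camera("side")["image"]; cv2.imwrite("pics/side2.png",im)
```

```text
(no output)
```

View pics/side2.png

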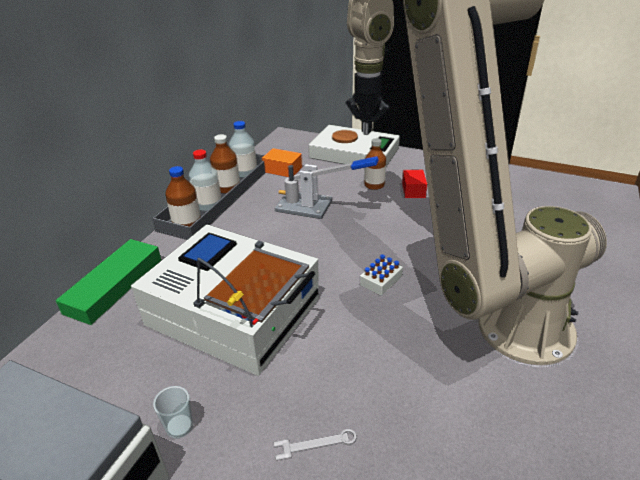

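The lever is fully up again at (367,163), the flap is shut, and each stroke pressed 17 N into the stop. Now moving over the bar with the gripper half open.

Call:
apply_moves(
  moves=[-1.85,21.85,-1.5,0,0,0,-1.85,21.85,-1.5,0,0,0,-1.85,21.85,-1.5,0,0,0,-1.85,21.85,-1.5,0,0,0,-1.85,21.85,-1.5,0,0,0,-1.85,21.85,-1.5,0,0,0,-1.85,21.85,-1.5,0,0,0,-1.85,21.85,-1.5,0,0,0,-1.85,21.85,-1.5,0,0,0,-1.85,21.85,-1.5,0,0,0,-1.85,21.85,-1.5,0,0,0,-1.85,21.85,-1.5,0,0,0,-1.85,21.85,-1.5,0,0,0,-1.85,21.85,-1.5,0,0,0,-1.85,21.85,-1.5,0,0,0,-1.85,21.85,-1.5,0,0,0,-1.85,21.85,-1.5,0,0,0,-1.85,21.85,-1.5,0,0,0],
  claw=50,
)

```text
clock: 8.2
tcp_pos: [0.4742, 0.226, 0.2502]
orientation: [0.0, 0.738, 0.675, -0.0]
wrist_force: [1.1, 0.3, -0.0]
finger_gap: 0.0429
grip_force: 0.0
```

Run:
```python
from workcell import status, vision
from geo import *
c=vision.read_camera("wrist"); cv2.imwrite("pics/wrist3.png",c["image"])
print(proj(c,[[0.4782,.2782,.164],[.4696,.1786,.164]]),status.get_state()["tcp_pos"], proj(c,[[.474,.228,.164]]))
d=pickle.load(open("cams.pkl","rb"))["side"]["image"].astype(int)
n=cv2.imread("pics/side2.png").astype(int)
f=lambda i:np.argwhere((i[140:185,345:400,0]-i[140:185,345:400,2]>80)).mean(0)+[140,345]
print(f(d),f(n))
```

```text
[[313.97424949 169.42454959]
 [314.5786764  321.00561014]] [0.47436461 0.22604551 0.25041487] [[314.51254733 250.89417036]]
[162.52195122 364.15121951] [162.57142857 364.25123153]
```

View pics/wrist3.png

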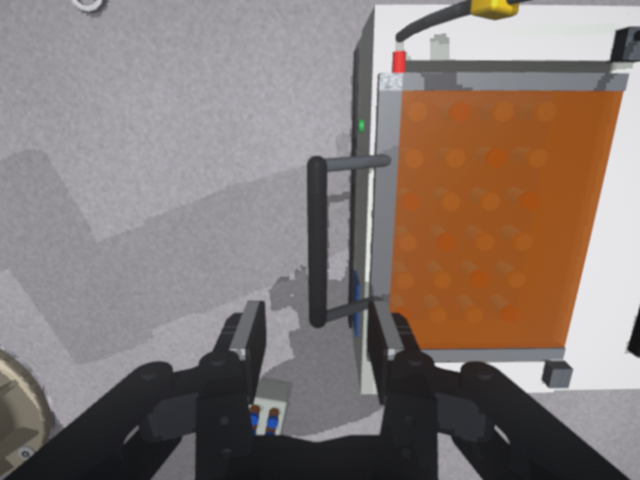

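The wrist view shows the bar from (317,163) to (318,322), within 3 px of prediction and midway between the fingers. The lever is back at its exact rest pixels. Descend and grip.

Call:
apply_moves(
  moves=[0,0,-1,0,0,0,0,0,-2,0,0,0,0,0,-3,0,0,0,0,0,-3.9,0,0,0,0,0,-3.9,0,0,0,0,0,-3.9,0,0,0],
)

```text
clock: 8.75
tcp_pos: [0.4735, 0.2263, 0.1525]
orientation: [-0.0, 0.737, 0.675, -0.001]
wrist_force: [-0.0, -0.3, 1.3]
finger_gap: 0.0424
grip_force: 0.0
```

Call:
apply_moves(
  moves=[0,0,0,0,0,0,0,0,0,0,0,0,0,0,0,0,0,0,0,0,0,0,0,0,0,0,0,0,0,0,0,0,0,0,0,0,0,0,0,0,0,0,0,0,0,0,0,0,0,0,0,0,0,0,0,0,0,0,0,0],
  claw=0,
  newtons=25,
)

```text
clock: 9.58
tcp_pos: [0.4749, 0.2277, 0.155]
orientation: [0.001, 0.737, 0.676, 0.001]
wrist_force: [-2.0, -1.0, 7.0]
finger_gap: 0.0109
grip_force: 24.6
```

Call:
apply_moves(
  moves=[0.07,0,0.38,0,0,0,0.16,-0.01,0.75,0,0,0,0.27,-0.02,1.12,0,0,0,0.39,-0.03,1.49,0,0,0,0.53,-0.04,1.84,0,0,0,0.69,-0.06,2.19,0,0,0,0.87,-0.07,2.53,0,0,0,1.06,-0.09,2.86,0,0,0,1.28,-0.11,3.18,0,0,0,1.5,-0.13,3.5,0,0,0,1.67,-0.14,3.7,0,0,0,1.83,-0.16,3.9,0,0,0,1.83,-0.16,3.9,0,0,0,1.83,-0.16,3.9,0,0,0,1.83,-0.16,3.9,0,0,0],
)

```text
clock: 10.83
tcp_pos: [0.5175, 0.2242, 0.2518]
orientation: [-0.002, 0.737, 0.676, -0.001]
wrist_force: [-9.2, 2.0, 4.3]
finger_gap: 0.0104
grip_force: 24.7
```

Run:
```python
from workcell import status, vision
from geo import *
d={}
for n in("side","top"): d[n]=vision.read_camera(n)
pickle.dump(d,open("cams2.pkl","wb"))
a=cv2.resize(d["side"]["image"][240:340,190:340],(600,400),interpolation=cv2.INTER_CUBIC)
b=cv2.resize(d["top"]["image"][180:280,165:215],(200,400),interpolation=cv2.INTER_CUBIC)
cv2.imwrite("pics/f4.png",np.hstack([a,b]))
print(status.get_state())
```

```text
{'clock': 10.9333, 'joint_pos': array([0.26529147, 0.29109513, 0.04605085, 1.32905026, 0.00226942,
       1.92102607]), 'qvel': array([-0.00124011,  0.00080952, -0.00168775, -0.00079881, -0.0002505 ,
        0.00084529]), 'tau': array([-2.90749446e+00, -4.43400371e+01,  3.17877746e+01, -3.24439690e+00,
       -1.19932082e+00,  1.80140702e-02]), 'tcp_pos': array([0.51746384, 0.22417994, 0.25178452]), 'orientation': array([-0.00176578,  0.73649018,  0.67644528, -0.00094294]), 'wrist_force': array([-8.26269879,  2.35877818,  3.77135764]), 'ft_torque': array([0.40570178, 1.72958433, 0.08303722]), 'grip_force': 24.67179536819458, 'finger_gap': 0.01103540635863302}
```

View pics/f4.png

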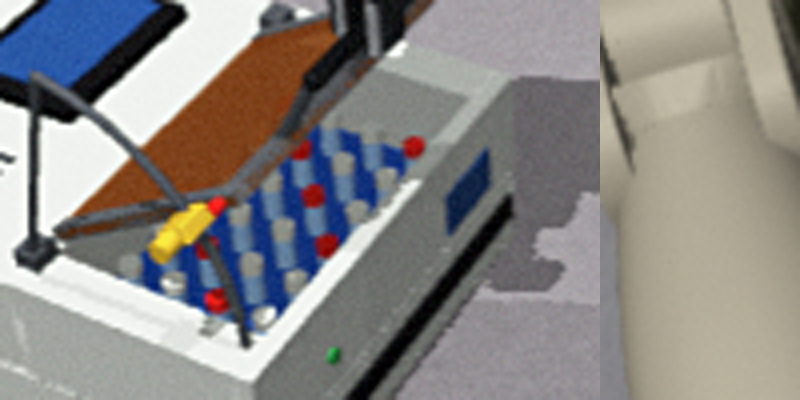

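Pin at crop (217,207) is beside the clamp body at (190,222). I'll work out both angles with the same model.

Run:
```python
from geo import *
h=[.6632,.2120,.134];yaw=-.0861
d0=pickle.load(open("cams.pkl","rb"))["side"];d=pickle.load(open("cams2.pkl","rb"))["side"]
def red(c,x0,y0,x1,y1):
    i=c["image"][y0:y1,x0:x1].astype(int); m=(i[...,2]-np.maximum(i[...,0],i[...,1]))>90
    m&=i[...,1]<70
    p=np.argwhere(m)[:,::-1]+[x0,y0]; return p.mean(0),len(p),p.min(0),p.max(0)
def yel(c,x0,y0,x1,y1):
    i=c["image"][y0:y1,x0:x1].astype(int); m=(i[...,1]-i[...,0]>80)&(i[...,2]>120)
    p=np.argwhere(m)[:,::-1]+[x0,y0]; return p.mean(0),len(p)
r0=red(d0,246,312,264,330);r=red(d,237,284,252,297);print(r0,r,yel(d0,220,280,255,315),yel(d,220,280,255,315))
L=lambda a,y:W(h,yaw,[-.14*np.cos(a),y,.14*np.sin(a)])
for a in np.arange(.50,.64,.02):print(a.round(2),[proj(d,L(a,y))[0].round(1).tolist() for y in(.102,.107,.112,.127)])
print([proj(d,L(0,y))[0].round(1).tolist() for y in(.102,.107,.112)])
# panel front-left corner
```

```text
(array([254.77777778, 320.55555556]), 18, array([253, 318]), array([257, 323])) (array([244.        , 290.88235294]), 17, array([242, 289]), array([246, 293])) (array([234.77777778, 297.21367521]), 117) (array([234.89565217, 297.17391304]), 115)
0.5 [[247.6, 292.3], [246.2, 293.8], [244.8, 295.3], [240.4, 299.9]]
0.52 [[247.0, 291.2], [245.5, 292.7], [244.1, 294.2], [239.7, 298.8]]
0.54 [[246.3, 290.1], [244.8, 291.6], [243.4, 293.1], [239.0, 297.6]]
0.56 [[245.5, 289.0], [244.1, 290.5], [242.7, 292.0], [238.3, 296.5]]
0.58 [[244.8, 287.9], [243.4, 289.4], [241.9, 290.9], [237.5, 295.4]]
0.6 [[244.0, 286.8], [242.6, 288.3], [241.1, 289.8], [236.7, 294.3]]
0.62 [[243.2, 285.7], [241.8, 287.2], [240.4, 288.7], [235.9, 293.2]]
0.64 [[242.5, 284.6], [241.0, 286.1], [239.5, 287.6], [235.1, 292.1]]
[[257.8, 318.8], [256.5, 320.4], [255.1, 321.9]]
```

The pin (244.0,290.9) lies about 0.03 rad below the clamp's line (234.8,297.2). Raise slightly more and recheck.

Call:
apply_moves(
  moves=[0.07,0,0.07,0,0,0,0.14,0,0.16,0,0,0,0.14,0,0.16,0,0,0,0.14,0,0.16,0,0,0,0.14,0,0.16,0,0,0,0.14,0,0.16,0,0,0,0.14,0,0.16,0,0,0,0.14,0,0.16,0,0,0],
)

```text
clock: 11.6
tcp_pos: [0.5208, 0.2239, 0.2557]
orientation: [-0.002, 0.737, 0.676, -0.001]
wrist_force: [-9.1, 1.0, 4.5]
finger_gap: 0.0111
grip_force: 24.8
```

Run:
```python
from workcell import status, vision
from geo import *
d=vision.read_camera("side");pickle.dump(d,open("cams3.pkl","wb"))
def blob(x0,y0,x1,y1,k):
    i=d["image"][y0:y1,x0:x1].astype(int)
    m=((i[...,2]-np.maximum(i[...,0],i[...,1])>90)&(i[...,1]<70)) if k=="r" else ((i[...,1]-i[...,0]>80)&(i[...,2]>120))
    p=np.argwhere(m)[:,::-1]+[x0,y0]; return p.mean(0),len(p),p.min(0),p.max(0)
r=blob(237,282,252,297,"r");y=blob(220,280,255,315,"y");print(r,y)
print("rad below clamp",(r[0][1]+(r[0][0]-y[0][0])*1.034-y[0][1])/94)
cv2.imwrite("pics/f5.png",cv2.resize(d["image"][270:320,215:275],(720,600),interpolation=cv2.INTER_CUBIC))
s=status.get_state();print(s["tcp_pos"],s["wrist_force"],s["grip_force"],s["clock"])
```

```text
(array([242.78571429, 289.35714286]), 14, array([241, 288]), array([245, 291])) (array([234.8245614 , 297.20175439]), 114, array([228, 291]), array([242, 305]))
rad below clamp 0.004119367567855224
[0.52079871 0.22393052 0.2557416 ] [-8.5080031   1.13548458  4.46237072] 24.750986695289612 11.65
```

View pics/f5.png

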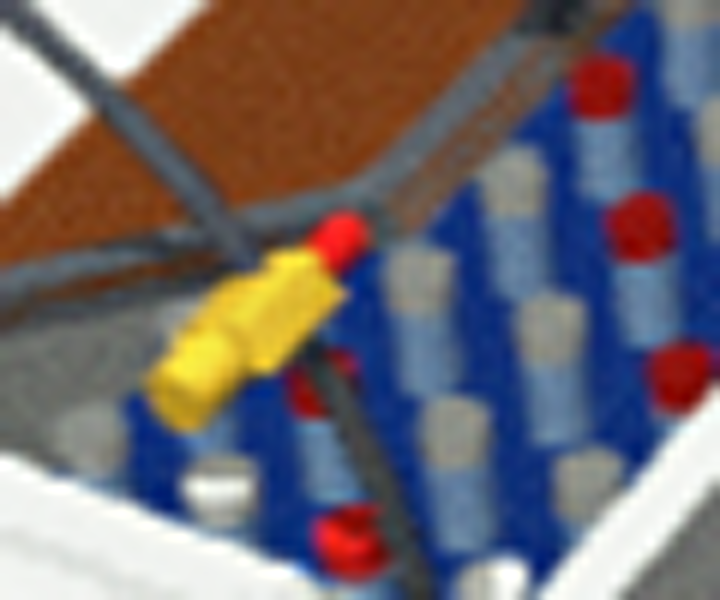

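The pin at crop (340,240) sits on the clamp's axis line, from knob (195,378) through body (275,310). The pin is within about 0.01 rad of the clamp, held at 25 N and still.

```bash
python3 -c "
from workcell import job
print(job.hand_in())"
```

```text
the job is handed in; nothing more can be done
None
```

I pumped the lever three full strokes with the flap shut, then raised the flap to the yellow clamp's angle (pin within about 0.01–0.02 rad by camera and arm pose), and handed the job in with the arm holding it still; no verdict came back.

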